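# Knock the pellet out of the die and lift the die off it

### The job

A pressed pellet is still stuck in the steel die on the knock-out stand: pick up the soft-faced mallet and drive the die's plunger fully home with it, not touching the die with the gripper until then, so that the pellet drops into the stand's pocket, then put the mallet back down on the table. Grip the die by its barrel, lift it straight up until it hangs about 10 cm above the stand, and keep it level all the while, leaving the pellet lying flat in the pocket. Finish while still holding the die up there, level and still, so that the pellet can be taken out with tweezers; do not touch the pellet or disturb the other things on the table.

Things in the scene. Friction and masses are not known exactly. Their poses are not given: they have to be found in the camera images.
- stand: Knock-out stand, heavy, does not move: aluminium plate 120 (x) x 90 (y) x 8 mm with four cap screws, and on it a turned steel cup 76 mm across (80 mm at its foot) whose rim is 31 mm above the table. The cup has a round seat 54 mm wide, 4 mm deep (floor 27 mm above the table) and in the seat's middle a pocket 28 mm wide with its floor 14 mm above the table. Origin: centre of the plate's underside, on the table; z up.
- die: Steel pellet die, loose, about 0.57 kg with its plunger, standing upright in the stand's seat. Flange 50 mm across and 15 mm high at the bottom; above it a plain barrel 40 mm across up to 62 mm, where it is to be gripped. A 21 mm bore runs right through. Origin: centre of its underside; z is the die's axis, up.
- plunger (a joint): How far the die's plunger has been driven down into the die, m. Near 0 at the start (up to 0.004), 0.020 fully home, when its head rests on the top of the barrel. It slides with a drag of about 5 N (a pellet on the way adds 1 to 3 N) and stays where it is left.
- plunger_top (a point): Centre of the top of the plunger's round head (head 26 mm across, 8 mm thick, on a 20 mm stem). It stands 90 mm above the die's underside when the joint reads 0 and 70 mm above it when fully home.
- pellet: Pressed white pellet, a disc 20 mm across and 6 mm thick, at first inside the die's bore about 4 mm above the die's underside, held by three small sprung balls in the bore. The plunger reaches it when its joint reads about 0.0045, pushes it past the balls, and clears it out of the bore only when fully home; it then drops a few mm onto the pocket's floor. Origin: centre of its underside; z its axis.
- mallet: Small soft-faced mallet, 0.33 kg, standing on one face with its handle level, pointing roughly towards the robot. Head: upright cylinder 70 mm high with a white nylon face 38 mm across at each end. Handle: flat-sided black bar 16 mm wide, 20 mm high, from 31 to 150 mm from the head's axis, its middle 35 mm above the lower face. Origin: centre of the lower face; the handle runs along -x; z along the head, up. Balance point 6 mm from the head's axis.
- mallet_grip (a point): Middle of the handle's section, 55 mm from the head's axis and 35 mm above the lower face: a good place to grip across the 16 mm width (along the mallet's y).
- powder_jar: Bystander: screw-lid jar, white, 60 mm across, 82 mm tall. Origin: centre of its underside.
- tweezers: Bystander: bright tweezers lying on edge, 127 x 17 x 9 mm, long axis x. Origin: centre of its underside.
- sample_card: Bystander: flat aluminium card with a round aperture, 95 x 50 x 5 mm. Origin: centre of its underside.
- vial: Bystander: small capped glass vial, 24 mm across, 45 mm tall. Origin: centre of its underside.
There are look-alikes about, which are no part of the job. What is shaped like the mallet but orange is not meant.

How it is judged (in metres and radians):
On the way, in this order (a step that is already met when the one before it is completed fails the run):
1. the plunger is driven fully home with the mallet held in the gripper (value of joint plunger above 0.0185 m and contact force between the fingers and mallet above 1 N and horizontal distance between mallet and plunger_top below 0.03 m), for 0.02 s.
2. the mallet is put down on the table and let go (contact force between the fingers and mallet below 0.1 N and height (world z) of mallet below 0.05 m and linear speed of mallet below 0.05 m/s), for 0.2 s.
At the end, for the whole second after the job is handed in: Die held only by the gripper: underside at least 75 mm above the stand's rim, axis within 4 degrees of vertical, under 20 mm/s; plunger home within 1.5 mm; pellet flat on the floor of the stand's pocket; mallet on the table, let go (all of step 2 and value of joint plunger above 0.0185 m and z of die in the frame of stand above 0.106 m and angle between die's own z axis and vertical below 0.07 rad and linear speed of die below 0.02 m/s and angular speed of die below 0.15 rad/s and contact force between the fingers and die above 1 N and contact force between die and stand below 0.1 N and contact force between die and mallet below 0.1 N and horizontal distance between pellet and stand below 0.012 m and z of pellet in the frame of stand between 0.012 and 0.017 m and angle between pellet's own z axis and vertical below 0.15 rad); the arm keeps its last pose, push and grip.
It fails at once if the gripper touches the die before the plunger is home (value of joint plunger below 0.018 m and contact force between any of the fingers, the arm and die above 0.5 N).
It fails at once if the die is tipped by more than 15 degrees (angle between die's own z axis and vertical above 0.26 rad).
It fails at once if the pellet is touched by the gripper (contact force between the fingers and pellet above 0.3 N).
It fails at once if one of the other things is moved by more than 25 mm (distance of any of powder_jar, tweezers, sample_card, vial from where it was at the start of the episode above 0.025 m).
It also fails if it takes over 59 s, if anything falls off the work surface, if the arm or the gripper's body presses on something with over 40 N, if the wrist force passes 120 N, or if a joint passes its speed limit or range.

### The arm

A 6-joint arm with a two-finger parallel gripper is mounted at the origin on a cart in front of the work surface, level with it; the furniture and walls round the work are solid. World frame = base frame: x ahead of the robot, y to its left, z up, the work surface at z = 0. Lengths are in mm, angles in rad, forces in N, time in s.
With the tool pointing down it reaches from about 250 to 850 mm from the base axis. Payload 12.5 kg.
Tool frame: the origin (TCP) lies where the fingers leave the gripper's body, on its centre line; the fingertips stand 84 mm ahead of it and the grasp point (between the pads) lies 65 mm ahead of it; z points along the fingers, y is the line along which they close (so a half turn about z gives the same grasp; the last joint's range is limited). The gripper opens to 93 mm and grips with 3 to 60 N. Pads are 15 mm wide; open, the fingers measure 128 mm over their backs; the gripper's body (75 mm by 188 mm) begins 65 mm behind the grasp point.
Start: joints at [-1.393, 0.351, 1.652, -0, 1.139, -0.085], TCP at [142.902, -531.097, 302.733] pointing down, gripper open.
Joint ranges: [-2.75, 2.75], [-0.79, 2.1], [0.01, 2.65], [-1.57, 4.71], [0.07, 3.14], [-2.87, 2.87]. Speed limits (rad/s): [2.22, 2.22, 2.79, 3.14, 3.14, 3.14].

### API

Orientations are given as a rotation vector (axis times angle).
In Python, from plant import robot, jaws, solver, vision gives the robot as it stands. Calls block until the motion is done:
- robot.move_to(position, orientation): joint-space move of the TCP to a pose.
- robot.move_straight(position, frame=None, speed=150, stop_force=None): straight line of the TCP; frame=None keeps the orientation; speed is the mean speed in mm/s. With stop_force (N) it stops when the force on the tool has changed by that much, and returns True; else False.
- robot.goto_joints(angles): joint-space move.
- jaws.gripper_to(opening): opening from 0.0 (shut) to 1.0 (fully open); the grip force is fixed at half the most; returns when the fingers have stopped.
- robot.wait(seconds).
- solver.ik(position, orientation): joint angles nearest the present ones, or None.
- robot.get_state(): the state.
- vision.get_image(name): name is "side" or "top" or "wrist"; returns (picture, depth): 420x560x3 uint8, red, green, blue; 420x560 float32, mm along the optical axis (not along the pixel's ray), 0 where there is no reading.
- vision.calibration(name): a dict with "mtx" (3x3 intrinsics, pixels), "k1" (the pictures are not rectified: a ray, as slopes to the right and down, at radius r is drawn at 1 + k1 r^2 times it, then the intrinsics apply), "T" (4x4, takes a point from camera to world coordinates). Camera axes: x right, y down, z forward; pixel columns grow to the right and rows downward; lengths in mm; the calibration is good to about 2 mm. A picture is of the moment at which its call begins: read the wrist's pose just before it. calibration takes no time and is no camera call; for the wrist camera it gives the pose at the moment of the call.
A pose or a line that the arm cannot do raises robot.Unreachable and nothing moves.
- robot.hand_in(): hands the job in; it is judged then, once.
The state is a dict: "time_s": time; "q": joint angles; "joint_velocities": joint speeds; "joint_efforts": joint torques, N m; "tcp_pos": TCP position; "tool_rot": TCP orientation; "wrist_force": force on the tool from outside, world axes, zero at the start; "moment": the same for the moment, N m; "width": opening from 0.0 (shut) to 1.0 (fully open); "finger_force": force on a finger pad.
Only numpy, scipy, OpenCV 4.12 (cv2) and the standard library are available. Lean on these libraries where they do the work, as an engineer would, in place of code of your own. Each camera call takes 0.05 s, during which the arm holds its last target. There are 200 camera calls.

## Working session

There is one attempt and no reset: what is moved stays moved. The work goes in short steps, each a Python script; the robot and the scene stay as the last script left them, time stands still between calls to the robot, and variables do not carry over. Pictures are saved under pics/ and viewed, at most 10 in all, crops included, and the job is handed in when it is done.

```bash
ls; mkdir -p pics; cat > h.py <<'E'
import numpy as np, cv2
from plant import robot, jaws, solver, vision
from scipy.spatial.transform import Rotation as R
def grab(n):
    c=vision.calibration(n); p,d=vision.get_image(n); return p,d,c
def cloud(d,c):
    h,w=d.shape; u,v=np.meshgrid(np.arange(w),np.arange(h))
    s=cv2.undistortPoints(np.stack([u,v],-1).reshape(-1,1,2).astype(np.float64),np.array(c["mtx"],float),np.array([c["k1"],0,0,0.])).reshape(h,w,2)
    P=np.dstack([s*d[...,None],d]); T=np.array(c["T"])
    W=P@T[:3,:3].T+T[:3,3]; W[d<=0]=np.nan; return W
E
python3 - <<'E'
from h import *
for n in ["top","side"]:
    p,d,c=grab(n); np.savez(f"{n}.npz",p=p,W=cloud(d,c)); cv2.imwrite(f"pics/{n}.png",p[...,::-1]); print(n,c)
s=robot.get_state();print(s)
E
```

```text
pics
top {'mtx': array([[520.91454529,   0.        , 283.20908094],
       [  0.        , 520.91454529, 200.57151018],
       [  0.        ,   0.        ,   1.        ]]), 'k1': -0.010234172598796385, 'T': array([[-1.89400662e-02, -9.81466399e-01,  1.90696044e-01,
         2.51428719e+02],
       [-9.99694420e-01,  2.16203655e-02,  1.19844319e-02,
        -8.51697541e+01],
       [-1.58852354e-02, -1.90410785e-01, -9.81575974e-01,
         1.70038192e+03],
       [ 0.00000000e+00,  0.00000000e+00,  0.00000000e+00,
         1.00000000e+00]])}
side {'mtx': array([[525.98541149,   0.        , 274.46041526],
       [  0.        , 525.98541149, 205.47676461],
       [  0.        ,   0.        ,   1.        ]]), 'k1': -0.05368567598062451, 'T': array([[-9.96929062e-01, -2.99869796e-02,  7.23410481e-02,
         4.90069159e+02],
       [-7.49998797e-02,  6.31352890e-01, -7.71860444e-01,
         9.61402953e+02],
       [-2.25269664e-02, -7.74915679e-01, -6.31663064e-01,
         9.60604549e+02],
       [ 0.00000000e+00,  0.00000000e+00,  0.00000000e+00,
         1.00000000e+00]])}
{'time_s': 0.1, 'q': array([-1.39259464e+00,  3.51137230e-01,  1.65233158e+00, -7.80293056e-06,
        1.13909675e+00, -8.46147804e-02]), 'joint_velocities': array([-0.00165465, -0.00187354, -0.00140112,  0.00188717, -0.00081112,
        0.00159718]), 'joint_efforts': array([ 4.81131228e-04, -4.98028314e+01, -2.85703307e+01,  7.00686453e-02,
        2.39458715e-02, -2.39336947e-05]), 'tcp_pos': array([ 142.86832708, -530.89939607,  302.29077884]), 'tool_rot': array([-3.11354315e+00, -4.11521827e-01,  8.25772538e-05]), 'wrist_force': array([ 0.51660585,  1.30165848, -0.42509502]), 'moment': array([ 0.05945769, -0.0159245 , -0.0084148 ]), 'finger_force': 0.0, 'width': 1.0045257429796297}
```

View pics/top.png

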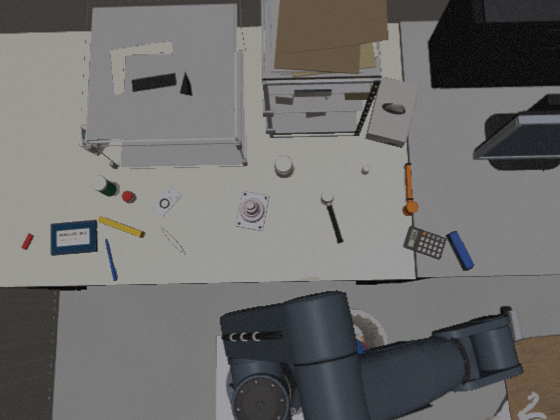

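View pics/side.png

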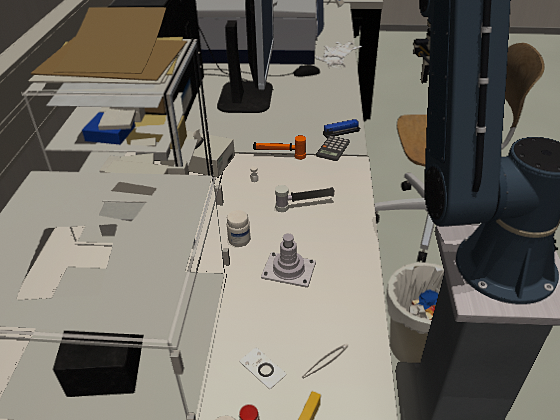

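The top view shows the die and stand at (252,208), and the white-headed mallet with its head at (327,199) and handle end at (338,241). The jar is at (284,166), the vial at (365,170) and the orange decoy at (411,195). The side view agrees, with the die at (289,245) and the mallet head at (282,198). Next I'll compute positions.

```bash
python3 - <<'E'
from h import *
np.set_printoptions(precision=1,suppress=True)
for n,dw,mw in [("top",(180,235,225,280),(185,250,315,350)),("side",(225,290,255,325),(175,220,265,345))]:
    z=np.load(n+".npz"); W=z["W"]; p=z["p"]
    def sel(w,z0,z1):
        a=W[w[0]:w[1],w[2]:w[3]].reshape(-1,3); return a[(a[:,2]>z0)&(a[:,2]<z1)]
    A=W.reshape(-1,3)
    print(n,"table z",np.nanmedian(W[250 if n=="top" else 330,200:240,2] if n=="top" else W[320:340,260:300,2]))
    a=sel(dw,70,200); print("die high",len(a),np.median(a,0),a[:,2].max())
    for lo,hi in [(105,130),(60,88),(22,36)]:
        b=sel(dw,lo,hi); 
        if len(b): print(lo,hi,len(b),b.min(0),b.max(0),(b.min(0)+b.max(0))/2)
    b=sel(mw,60,80); print("mal head",len(b),b.min(0),b.max(0),(b.min(0)+b.max(0))/2)
    h=sel(mw,36,52); ; 
E
sed -i 's/x/x/' h.py; python3 - <<'E'
from h import *
np.set_printoptions(precision=1,suppress=True)
for n,dw,mw in [("top",(180,235,225,280),(185,250,315,350)),("side",(225,290,255,325),(175,220,265,345))]:
    z=np.load(n+".npz"); W=z["W"]; p=z["p"].astype(int)
    def sel(w,z0,z1,m=None):
        s=np.s_[w[0]:w[1],w[2]:w[3]]; a=W[s].reshape(-1,3); q=p[s].reshape(-1,3).sum(1)
        k=(a[:,2]>z0)&(a[:,2]<z1)
        if m=="dark": k&=q<200
        return a[k]
    for lo,hi in [(90,140),(105,130),(60,88),(22,36)]:
        b=sel(dw,lo,hi)
        if len(b): print(n,lo,hi,len(b),b.min(0),b.max(0),(b.min(0)+b.max(0))/2)
    b=sel(mw,60,85); print("mal head",len(b),b.min(0),b.max(0),(b.min(0)+b.max(0))/2)
    h=sel(mw,38,55,"dark"); m=h.mean(0); v=np.linalg.svd(h-m)[2][0]; t=(h-m)@v
    print("handle",len(h),m,v,m+v*t.min(),m+v*t.max(),np.degrees(np.arctan2(v[1],v[0])))
    t=W[270:275,200:260].reshape(-1,3) if n=="top" else W[330:340,250:290].reshape(-1,3)
    print("table",np.nanmedian(t,0))
E
```

```text
top 90 140 89 [529.9  19.7  90. ] [565.3  55.  122.3] [547.6  37.3 106.2]
top 105 130 56 [537.1  25.1 105.1] [560.6  49.8 122.3] [548.8  37.5 113.7]
top 60 88 34 [530.2  18.2  60.5] [569.9  55.4  87.6] [550.1  36.8  74.1]
top 22 36 205 [511.4   1.5  22.4] [587.4  73.7  35.9] [549.4  37.6  29.1]
mal head 116 [ 564.5 -224.7   60.8] [ 600.6 -188.9   77.1] [ 582.6 -206.8   68.9]
handle 164 [ 495.8 -227.7   45.6] [-1.  -0.3  0. ] [ 571.7 -206.7   45.5] [ 435.2 -244.6   45.6] -164.47968221166167
table [349.5 114.8   0.3]
side 90 140 122 [532.1  27.7  90. ] [558.5  61.5 116. ] [545.3  44.6 103. ]
side 105 130 84 [534.2  27.7 106.3] [558.2  55.9 116. ] [546.2  41.8 111.1]
side 60 88 183 [526.9  25.2  60.2] [566.   62.7  87.9] [546.4  44.   74.1]
side 22 36 318 [509.1  11.9  22.1] [582.2  81.5  35.7] [545.7  46.7  28.9]
mal head 119 [ 559.9 -222.9   60. ] [ 596.5 -181.2   74.2] [ 578.2 -202.    67.1]
handle 199 [ 501.8 -220.5   43.3] [1.  0.3 0. ] [ 431.9 -241.2   42.2] [ 593.5 -193.2   44.8] 16.53923314133624
table [577.7 240.4  -2. ]  File "<stdin>", line 14
    h=sel(mw,36,52); ; 
                     ^
SyntaxError: invalid syntax
```

```bash
cat >> h.py <<'E'
def down(deg): a=np.radians(deg)/2; return np.pi*np.array([np.cos(a),np.sin(a),0])
E
python3 - <<'E'
from h import *
for n,pos,y in [("w1",[535,30,330],0),("w2",[525,-222,260],15.5)]:
    robot.move_to(pos,down(y)); robot.wait(0.2)
    p,d,c=grab("wrist"); np.savez(n+".npz",p=p,W=cloud(d,c)); cv2.imwrite(f"pics/{n}.png",p[...,::-1])
    s=robot.get_state(); print(s["time_s"],s["tcp_pos"],s["tool_rot"],s["wrist_force"],c["T"][:3].round(2).tolist())
a,b=cv2.imread("pics/w1.png"),cv2.imread("pics/w2.png")
cv2.imwrite("pics/w12.png",cv2.resize(np.vstack([a,b]),(400,600)))
E
```

```text
2.7833 [535.01192551  29.67772647 329.96694153] [ 3.14158241e+00 -7.83879737e-04 -1.30780502e-04] [-0.52894003 -0.22247729  0.04119406] [[-0.0, -0.97, -0.25, 603.24], [-1.0, 0.0, -0.0, 29.32], [0.0, 0.25, -0.97, 411.97]]
4.0583 [ 525.33556887 -221.20659921  260.32624627] [3.11239284e+00 4.25363887e-01 6.64516653e-04] [ 0.56141397 -0.40289894 -0.16283225] [[0.27, -0.93, -0.24, 591.04], [-0.96, -0.26, -0.07, -202.85], [0.0, 0.25, -0.97, 342.42]]
```

View pics/w12.png

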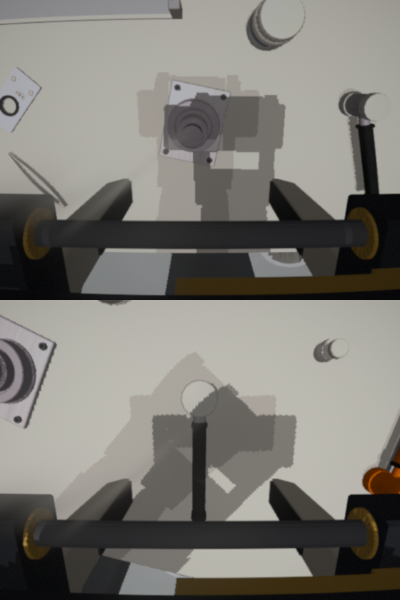

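The upper half shows the die at about (192,122), framed by the stand plate. The lower half shows the mallet head at (199,399) and its handle running straight down to (199,520), so yaw is close to 15.5°.

```bash
python3 - <<'E'
from h import *
np.set_printoptions(precision=1,suppress=True)
def circ(b): 
    (x,y),r=cv2.minEnclosingCircle(b[:,:2].astype(np.float32)); return x,y,r
z=np.load("w1.npz");A=z["W"].reshape(-1,3)
k=(abs(A[:,0]-548)<60)&(abs(A[:,1]-38)<60)
for lo,hi in [(111,125),(86,93),(29,34)]:
    b=A[k&(A[:,2]>lo)&(A[:,2]<hi)]; print(lo,len(b),circ(b),np.median(b,0))
z=np.load("w2.npz");A=z["W"].reshape(-1,3)
k=(abs(A[:,0]-582)<40)&(abs(A[:,1]+207)<40)
b=A[k&(A[:,2]>67)&(A[:,2]<75)];print("head",len(b),circ(b),np.median(b,0))
k=(A[:,0]<560)&(A[:,0]>430)&(abs(A[:,1]+225)<45)&(A[:,2]>40)&(A[:,2]<50)
h=A[k];m=h.mean(0);v=np.linalg.svd(h-m,full_matrices=False)[2][0];print("handle",len(h),m,v*np.sign(v[0]),np.degrees(np.arctan(v[1]/v[0])))
t=(h-m)@(v*np.sign(v[0])); print(m+v*np.sign(v[0])*t.min(),m+v*np.sign(v[0])*t.max())
E
```

```text
111 771 (547.7146606445312, 39.558982849121094, 13.06385326385498) [547.9  39.5 113.8]
86 782 (547.6636352539062, 39.46329116821289, 20.10629653930664) [555.6  37.5  88.8]
29 1846 (547.0217895507812, 39.821563720703125, 38.07509994506836) [554.4  37.8  30.8]
head 2063 (579.751220703125, -205.0513458251953, 18.890119552612305) [ 579.9 -205.    70. ]
handle 2730 [ 498.5 -226.8   44.3] [ 1.   0.3 -0. ] 15.014903480070792
[ 434.4 -243.9   44.6] [ 559.  -210.5   44. ]
```

```bash
cat >> h.py <<'E'
def near(p,yaw,off): a=np.radians(yaw); return np.array(p)-off*np.array([np.cos(a),np.sin(a)])
E
python3 - <<'E'
from h import *
g=near([579.8,-205],15,55)
robot.move_to([*g,180],down(15)); robot.move_straight([*g,101],speed=100)
jaws.gripper_to(0); s=robot.get_state(); print(s["time_s"],s["width"],s["finger_force"],s["wrist_force"])
robot.move_straight([*g,250],speed=120)
s=robot.get_state(); print(s["time_s"],s["width"],s["finger_force"],s["wrist_force"],s["moment"])
h=near([547.5,39.6],10,55)
robot.move_to([*h,250],down(10)); robot.wait(.2)
p,d,c=grab("wrist"); np.savez("w3.npz",p=p,W=cloud(d,c)); cv2.imwrite("pics/w3.png",p[...,::-1])
p,d,c=grab("side"); cv2.imwrite("pics/s3.png",cv2.resize(p[150:290,200:390,::-1],None,fx=4,fy=4))
s=robot.get_state(); print(s["time_s"],s["tcp_pos"],s["tool_rot"])
A=np.load("w3.npz")["W"].reshape(-1,3)
b=A[(A[:,2]>200)&(A[:,2]<240)&(np.hypot(A[:,0]-547.5,A[:,1]-39.6)<35)]
print(cv2.minEnclosingCircle(b[:,:2].astype(np.float32)),np.median(b,0)); q=np.linalg.lstsq(np.c_[b[:,:2]-b[:,:2].mean(0),np.ones(len(b))],b[:,2],rcond=None)[0];print("slope",q)
E
```

```text
6.5917 0.17060441716551467 29.998578429222107 [0.35727656 0.76667142 0.17929351]
7.9833 0.16865675846130998 29.997421503067017 [-0.37348883  0.21313075 -3.28044418] [-0.05549053  0.15496793  0.0333691 ]
9.275 [493.51229991  29.42154265 249.93935065] [ 3.12975013e+00  2.72240595e-01 -8.01557156e-05]
((547.6057739257812, 38.493324279785156), 19.061159133911133) [548.54997708  38.61683167 218.64702376]
slope [-4.77231123e-03 -2.04475079e-03  2.18629429e+02]
```

View pics/s3.png

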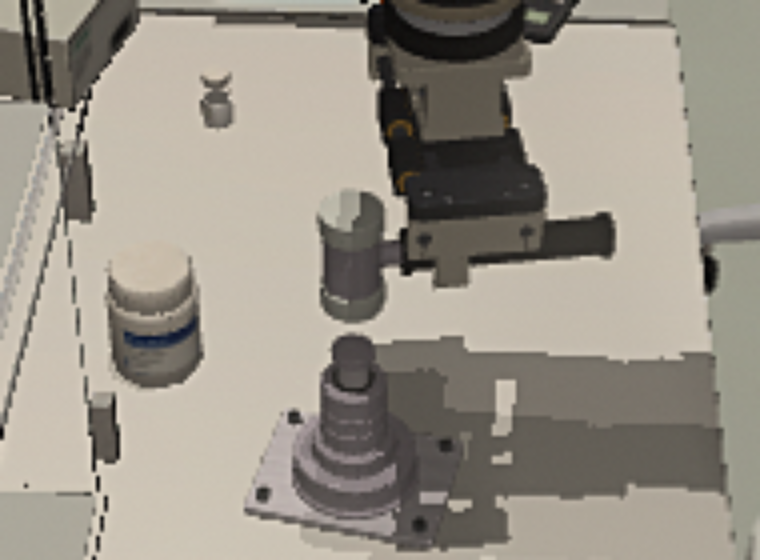

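The enlarged side crop shows the mallet at (350,255) hanging level, straight above the plunger head at (353,350). Now I'll press.

```bash
python3 - <<'E'
from h import *
h=near([547.6,40.2],10,55)
robot.move_straight([*h,220],speed=60)
r=robot.move_straight([*h,190],speed=15,stop_force=30)
robot.wait(.15); s=robot.get_state(); print(r,s["time_s"],s["tcp_pos"],s["wrist_force"],s["width"])
p,d,c=grab("side"); cv2.imwrite("pics/s4.png",cv2.resize(p[150:290,200:390,::-1],None,fx=4,fy=4))
E
```

```text
False 12.225 [493.23847312  30.57692453 190.43596392] [-7.70241559 -1.09661572  9.86199895] 0.1671263157815146
```

View pics/s4.png

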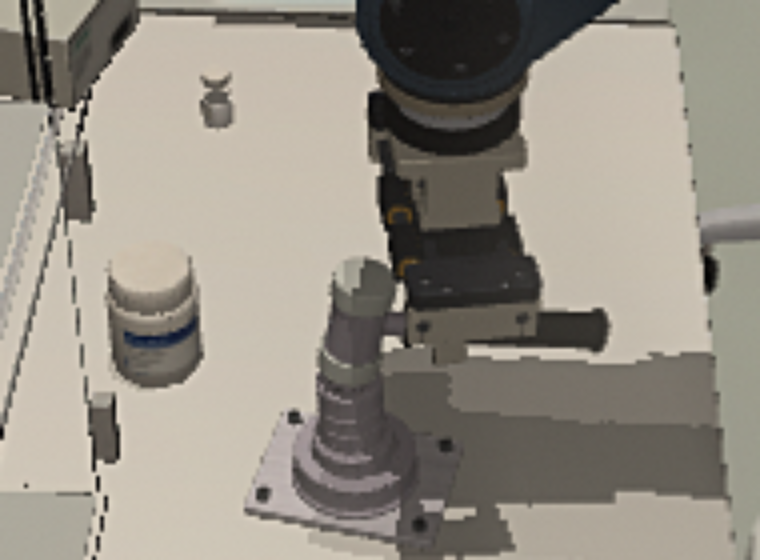

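The mallet has tilted about 10° in the grip and presses on the plunger head at (345,375). That tilt is what I'd expect if the plunger is home. I'll lift and measure it.

```bash
python3 - <<'E'
from h import *
h=near([547.6,40.2],10,55)
robot.move_straight([*h,260],speed=100)
h2=h+np.array([-20,-130]); robot.move_straight([*h2,300],speed=200); robot.wait(.2)
p,d,c=grab("wrist"); W=cloud(d,c); A=W.reshape(-1,3)
cv2.imwrite("pics/w5.png",p[...,::-1])
for D in [A,]:
  k=(np.hypot(D[:,0]-547.5,D[:,1]-39.6)<24)
  print("wrist",np.nanmax(D[k][:,2]),k.sum(), np.histogram(D[k][:,2],bins=range(20,130,5)))
p,d,c=grab("side"); D=cloud(d,c).reshape(-1,3)
k=(np.hypot(D[:,0]-547.5,D[:,1]-42)<24);print("side",np.nanmax(D[k][:,2]))
p,d,c=grab("top"); D=cloud(d,c).reshape(-1,3)
k=(np.hypot(D[:,0]-547.5,D[:,1]-39.6)<24);print("top",np.nanmax(D[k][:,2]))
b=A[(np.hypot(A[:,0]-547.5,A[:,1]-39.6)<15)&(A[:,2]>88)]; 
if len(b): print(cv2.minEnclosingCircle(b[:,:2].astype(np.float32)),np.median(b,0))
s=robot.get_state(); print(s["time_s"],s["tcp_pos"],s["wrist_force"])
# mallet head
a=np.radians(10); u=np.array([np.cos(a),np.sin(a),0])
b=A[(A[:,2]>230)&(np.hypot(*(A[:,:2]-(h2+55*u[:2])).T)<35)]
q=np.linalg.lstsq(np.c_[b[:,:2]-b[:,:2].mean(0),np.ones(len(b))],b[:,2],rcond=None)[0];print(len(b),"slope",q,np.median(b,0))
E
```

```text
wrist 99.32417889753913 3390 (array([   0,    0,    0,    0,  473,   62,   86,   91,   89,  106,   87,
        101,  116, 1043,  165,  971,    0,    0,    0,    0,    0]), array([ 20,  25,  30,  35,  40,  45,  50,  55,  60,  65,  70,  75,  80,
        85,  90,  95, 100, 105, 110, 115, 120, 125]))
side 98.4151401254104
top 103.494611358675
((547.4716796875, 39.59446334838867), 14.974173545837402) [547.58473101  37.09052274  96.58499916]
14.3083 [473.48996507 -98.91422414 299.86801054] [-0.11138174 -0.57206774 -3.19883976]
40333 slope [-1.50445618e+00 -2.83123842e-01  3.05829534e+02] [506.39612557 -92.54992146 316.73273026]
```

View pics/w5.png

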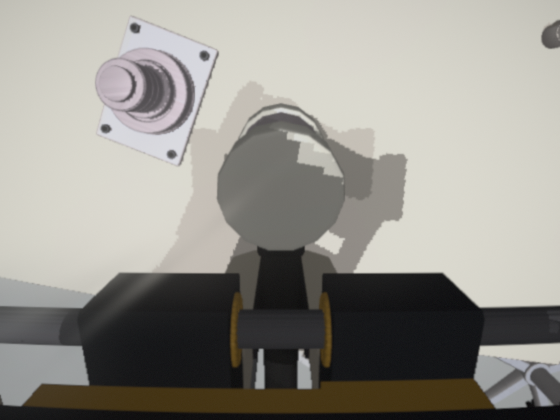

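The wrist view shows the plunger head at (122,82) sitting low, close to the barrel top, and the mallet head tilted at (281,185). Next are exact heights and the tilt.

```bash
python3 - <<'E'
from h import *
p,d,c=grab("wrist"); W=cloud(d,c); A=W.reshape(-1,3)
r=np.hypot(A[:,0]-547.5,A[:,1]-39.6)
for lo,hi in [(92,101),(84,91.9)]:
    b=A[(r<24)&(A[:,2]>lo)&(A[:,2]<hi)]; print(lo,np.median(b,0),np.percentile(b[:,2],[25,75,95]),cv2.minEnclosingCircle(b[:,:2].astype(np.float32)))
b=W[140:235,235:330].reshape(-1,3); b=b[abs(b[:,2]-np.nanmedian(b[:,2]))<12]
q=np.linalg.lstsq(np.c_[b[:,:2]-b[:,:2].mean(0),np.ones(len(b))],b[:,2],rcond=None)[0]
print("mallet top",np.median(b,0),q, np.degrees(np.arctan(q[:2]@[np.cos(np.radians(10)),np.sin(np.radians(10))])))
b=W[105:260,215:350].reshape(-1,3); b=b[(b[:,2]>255)&(b[:,2]<292)]; print(b.min(0),b.max(0),len(b))
E
```

```text
92 [547.43012188  38.30097288  96.83015383] [96.30730413 97.36536754 97.98618777] ((547.1951293945312, 39.12757110595703), 13.412240982055664)
84 [548.03558584  32.5806972   88.82236808] [88.12420768 89.41036321 90.24452634] ((547.6906127929688, 39.39360046386719), 20.396324157714844)
mallet top [522.80361687 -90.75045642 277.69401306] [1.32775317e-01 2.43190416e-02 2.77638317e+02] 7.687385345625854
[ 502.07007943 -109.59326208  264.6589356 ] [540.80059226 -71.96741717 281.44294884] 12796
```

Plunger head top minus barrel top is 8.0 mm, so the plunger is home. I'll put the mallet down at its old place, pitching the tool 7.7° so that it stands level.

```bash
python3 - <<'E'
from h import *
a=np.radians(15); ym=np.array([-np.sin(a),np.cos(a),0])
Rt=R.from_rotvec(ym*np.radians(7.7))*R.from_rotvec(down(15)); o=Rt.as_rotvec()
zt=Rt.apply([0,0,1]); g=near([579.8,-205],15,55)
tcp=lambda z: np.array([*g,z])-65*zt
robot.move_to(tcp(90),o)
r1=robot.move_straight(tcp(42),speed=80)
r=robot.move_straight(tcp(33),speed=10,stop_force=4)
robot.wait(.1); s=robot.get_state(); print(r,s["time_s"],s["tcp_pos"],(s["tcp_pos"]+65*zt)[2],s["wrist_force"])
jaws.gripper_to(0.6); robot.wait(.3)
s=robot.get_state(); print(s["time_s"],s["width"],s["finger_force"],s["wrist_force"])
robot.move_straight(tcp(36)+[0,0,120],speed=120)
jaws.gripper_to(1.0)
p,d,c=grab("side"); cv2.imwrite("pics/s6.png",cv2.resize(p[150:290,200:390,::-1],None,fx=4,fy=4))
p,d,c=grab("wrist"); A=cloud(d,c).reshape(-1,3)
b=A[(np.hypot(A[:,0]-580,A[:,1]+205)<40)&(A[:,2]>60)&(A[:,2]<85)]
print(np.median(b,0),cv2.minEnclosingCircle(b[:,:2].astype(np.float32)))
E
```

```text
True 16.7417 [ 534.83925964 -217.00630896   98.52689938] 34.112991398176575 [-1.02149339 -1.35757552  6.22304128]
17.8583 0.6013736191360411 0.0 [ 0.20648685 -0.62562979  0.51394284]
[ 579.57447096 -205.21175604   69.97711999] ((578.6004638671875, -205.5089111328125), 19.026229858398438)
```

View pics/s6.png

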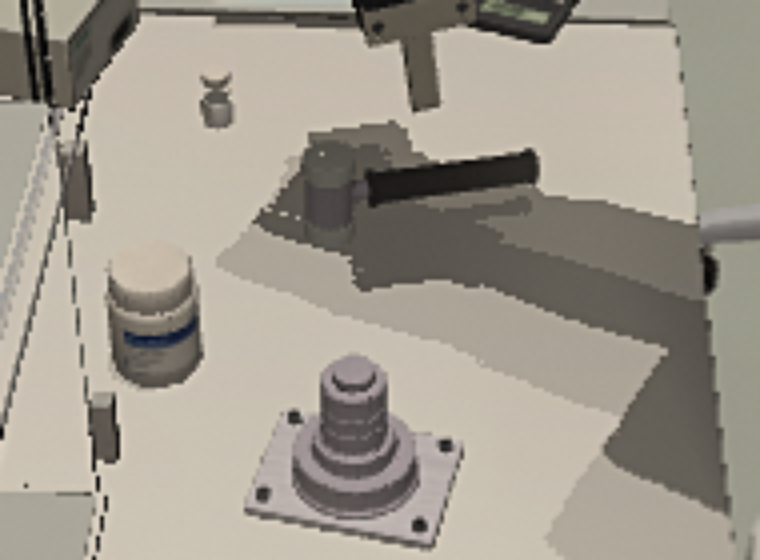

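The mallet stands upright at (330,190), back in its old place, and the die with the plunger home is at (352,430). Now I'll grip the die and lift.

```bash
python3 - <<'E'
from h import *
P=[547.5,39.5]
robot.move_to([*P,230],down(0)); robot.move_straight([*P,134],speed=80,stop_force=8)
s=robot.get_state(); print(s["tcp_pos"],s["wrist_force"])
jaws.gripper_to(0.0); robot.wait(.2); s=robot.get_state(); print(s["time_s"],s["width"],s["finger_force"],s["wrist_force"])
robot.move_straight([*P,144],speed=20)
s=robot.get_state(); print(s["tcp_pos"],s["width"],s["wrist_force"])
robot.move_straight([*P,240],speed=50); robot.wait(.5)
s=robot.get_state(); print(s["time_s"],s["tcp_pos"],s["width"],s["wrist_force"],s["moment"])
p,d,c=grab("side"); cv2.imwrite("pics/s7.png",cv2.resize(p[150:290,200:390,::-1],None,fx=4,fy=4))
p,d,c=grab("top"); cv2.imwrite("pics/t7.png",cv2.resize(p[150:260,150:400,::-1],None,fx=3,fy=3))
E
```

```text
[547.76185091  39.49160208 134.48994624] [-0.29738631  0.37685845  0.67169514]
23.3667 0.4207832879799885 29.999944288283587 [ 0.74508628  0.24416873 -0.87083575]
[547.45961921  39.49637583 143.98010774] 0.4272389720303849 [-0.59269014  0.38662452 -5.06246512]
26.5833 [547.49527265  39.50300155 239.98000587] 0.4218954598350913 [ 0.41061523  0.49423731 -5.60090763] [0.00837414 0.04021416 0.00083211]
```

View pics/s7.png

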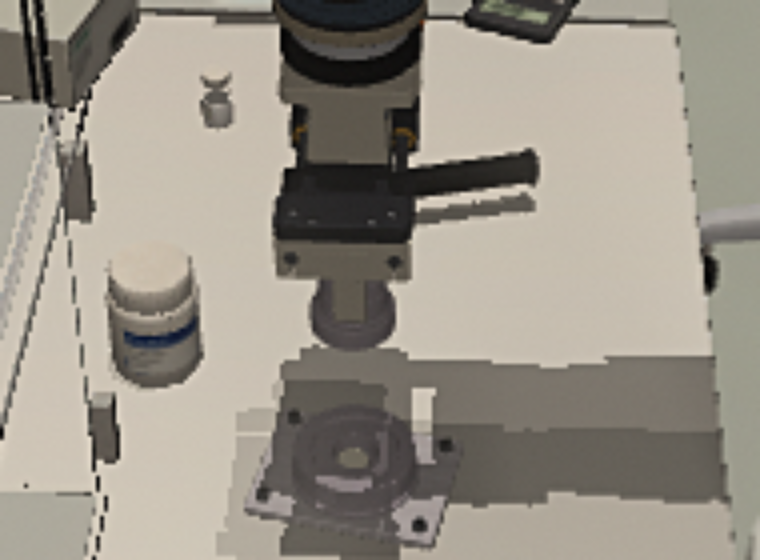

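The die hangs level at (352,320) and the pellet lies flat in the pocket at (353,458). The wrist carries 5.6 N, which matches the die's weight. I'm handing in.

```bash
python3 -c "
from h import *
print(robot.hand_in())"
```

```text
the job is handed in; nothing more can be done
None
```

I handed the job in at about 27 s: the plunger is fully home, the pellet lies flat in the pocket, the mallet is back on the table, and the die is held level about 10 cm above the stand; no verdict was returned.

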